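Seat the drill-guide plate on the sloped jig

ROBOT

A 7-joint arm with a two-finger parallel gripper is mounted at the origin on the work surface. World frame = base frame: x ahead of the robot, y to its left, z up, the work surface at z = 0. Lengths are in m, angles in rad, forces in N, time in s.
With the tool pointing down it reaches from about 0.4 to 0.85 m from the base axis. Payload 10.4 kg.
Tool frame: the origin (TCP) lies at the very end of the fingers, on their centre line; the grasp point (between the pads) lies 19 mm behind it; x points along the fingers, y is the direction in which the jaws open and shut, and the axes are right-handed (so a half turn about x gives the same grasp; the last joint's range is limited). The gripper opens to 85 mm and grips with 20 to 120 N. Pads are 22 mm wide; open, the fingers measure 114 mm over their backs; the gripper's body (76 mm by 85 mm) begins 54 mm behind the grasp point. The pads swing forward as they close: fully open they stand 13 mm farther back than shut.
Start: joints at [1.25, 0.332, -0.065, 1.46, 0.022, 1.35, -0.088], TCP at [0.183, -0.598, 0.193] pointing down, gripper open.
Joint ranges: [-2.6, 2.6], [-0.5, 2.12], [-1.47, 1.34], [0.16, 2.42], [-1.27, 4.41], [0.06, 2.06], [-2.6, 2.6]. Speed limits (rad/s): [2.22, 2.22, 2.79, 2.79, 3.14, 3.14, 3.14].

INTERFACE

Orientations are given as a unit quaternion [x, y, z, w].
In Python, from workcell import monitor, camera, ticket, regions_of gives the robot as it stands.
- The arm moves only by the tool step_arm, never from a script. Its argument "increments" is a list of rows, each a list of 5 numbers: the finger opening in m, from 0 to 0.0854, then the shift along the world's x, y, z in m, then the turn about the world's z in rad. A call has 1 to 12 rows; each row shifts and turns the commanded pose from where the row before left it; what a row does not reach is not made up. A row lasts 1/12 s, in which the tool goes at most 41.7 mm and 7.16 degrees, less where a joint would pass 70% of its speed; a pose out of reach is approached as far as the arm can. A call with a gripper value outside its range is refused whole. The fingers move at their own pace and stop on an object; "force" is the grip in N (left out, the last holds). Time passes only in rows, so rows that do not move let the fingers close. It gives the time, the measured TCP pose, the force and the opening at its end, in the units of the state.
- monitor.get_obs(): the state, without advancing time (a new reading comes with each control period).
- camera(name): name is "side" or "top"; returns a dict with "color" (400x640x3 uint8, red, green, blue), "range_z" (400x640 float32, m along the optical axis (not along the pixel's ray), 0 where there is no reading), "fx", "fy", "cx", "cy" (pixels), "k1" (the pictures are not rectified: a ray, as slopes to the right and down, at radius r is drawn at 1 + k1 r^2 times it, then the intrinsics apply), "cam_to_world" (4x4, takes a point from camera to world coordinates). Camera axes: x right, y up, looking along -z (the intrinsics and any distortion apply to the point x, -y, -z); pixel columns grow to the right and rows downward; lengths in m; the calibration is good to about 2 mm. A picture is of the moment at which its call begins.
- ticket.hand_in(): hands the job in, once; it reports no verdict.
Trained networks look in a picture, given as the dict that the camera call returned (one of the last four; its "shot" number tells which), for a name from the list of things; names that differ only in an ending like _2 or _b are one class to them, and where a whole thing is asked for, a point or a joint stands for the part that bears it (a point fixed in the world has none). Each returns a list of dicts, best first, with "p" (0 to 1); they miss things now and then, are a little off and sometimes report something else, mostly with a low value. They report only what shows in the picture. A call takes as long as a camera call.
- regions_of(picture, query): "region" (400x640 bool, what is visible of it) and "centre" ([row, column] in pixels, amid what is visible of it).
The state is a dict: "clock": time; "joint_pos": joint angles; "joint_velocities": joint speeds; "tau": joint torques, N m; "position": TCP position; "ee_rot": TCP orientation; "ft_force": force on the tool from outside, world axes, zero at the start; "torque": the same for the moment, N m; "grip_width": opening from 0.0 (shut) to 1.0 (fully open).
Only numpy, scipy, OpenCV 4.12 (cv2) and the standard library are available. Lean on these libraries where they do the work, as an engineer would, in place of code of your own. Each camera call takes 0.05 s, during which the arm holds its last target. There are 200 camera calls.

TASK

Put the aluminium drill-guide plate back on the blue sloped jig: its three ball feet must sit fully home in their seats (front foot, under the red dot, in the cone; the other two in the groove and on the flat disc). Set it down gently, without dropping it, let go, and leave the other things on the bench where they stand.

Things in the scene. Friction and masses are not known exactly. Their poses are not given: they have to be found in the camera images.
- guide_grip (a point): Grip point of the loose T-shaped aluminium drill-guide plate (0.4-0.6 kg), inside its orange handle fin: 18 mm thick along x, 56 long along y, 45 high. Point 21 mm under the fin's top, 24 above the plate's top, 56 above the bench at the start. Axes of the plate: z up out of it, -x to its front end (red dot). Plate 10 thick: stem x -75..+20, 70 wide; rear bar x +20..+65, 150 wide.
- foot_cone (a point): Centre of the plate's front ball foot, under the red dot: polished slippery steel, 16 mm diameter, at (-55, 0, -48) mm from the grip point in the plate's axes; the plate's underside is 14 mm above the ball centres. Axes as the plate's
- foot_groove (a point): Centre of the plate's rear ball foot on its +y side, same ball, at (+45, +55, -48) mm from the grip point; axes as the plate's
- foot_flat (a point): Centre of the plate's rear ball foot on its -y side, same ball, at (+45, -55, -48) mm from the grip point; axes as the plate's. Two brass bushings stand 6 mm high on the rear bar at x +45, y +-32
- jig: Blue fixed jig, foot 200 x 165 mm; origin at the centre of its underside on the bench, z vertical, x level towards its high end (away from the robot, give or take its yaw). Its top, 190 x 165, slopes 28 degrees, rising to +x, 75 mm above the origin, with three steel seats. Home, the plate lies parallel to the slope, front end low, its grip point at (-30, 0, +132) mm in the jig's axes.
- seat_cone (a point): Where the centre of the front ball is when home in the cone seat, at (-56, 0, +64) mm in the jig's axes. The cone, near the low end, is 26 mm wide at its mouth, walls 50 degrees to the slope, so it draws in a ball several mm off; rim 3 mm above the home ball's centre. Axes as the jig's
- seat_groove (a point): Where the centre of the +y rear ball is when home in the V groove (26 mm wide, 52 long, pointing at the cone, walls 50 degrees), at (+32, +55, +111) mm in the jig's axes. Axes as the jig's
- seat_flat (a point): Where the centre of the -y rear ball is when home on the flat round disc (36 mm wide), at (+32, -55, +111) mm in the jig's axes. Axes as the jig's
- drill_mid (a point): Bystander: yellow and black cordless drill standing on its battery, 215 x 77 x 198 mm high, long side along its x; this point 100 mm above the bench
- can_mid (a point): Bystander: yellow spray can, 64 mm diameter, 150 mm high, at mid height
- bin_mid (a point): Bystander: red open parts bin, 100 x 160 x 50 mm high, at its centre

How it is judged:
At the end, for the whole second after the job is handed in: All three ball feet are home and at rest: the front ball's centre within 3 mm of its home point in the cone, and the other two within 3.5 mm of theirs in the groove and on the flat (distance between foot_cone and seat_cone below 0.003 m and distance between foot_groove and seat_groove below 0.0035 m and distance between foot_flat and seat_flat below 0.0035 m and linear speed of guide below 0.01 m/s); the robot touches nothing.
It fails at once if the guide plate is dropped or banged onto the jig (faster than 0.4 m/s within 40 mm of home) (distance between foot_cone and seat_cone below 0.04 m and linear speed of guide above 0.4 m/s).
It fails at once if a bystander is shifted more than 30 mm or tipped (distance of any of drill_mid, can_mid, bin_mid from where it was at the start of the episode above 0.03 m or angle between any of drill_mid, can_mid's own z axis and vertical above 0.4 rad).
It also fails if it takes over 40 s, if anything falls off the work surface, if the arm or the gripper's body presses on something with over 40 N, if the wrist force passes 120 N, or if a joint passes its speed limit or range.

## Working session

There is one attempt and no reset: what is moved stays moved. The work goes in short steps, Python scripts to look and compute and a tool call to move; the robot and the scene stay as the last step left them, time stands still between calls to the robot, and variables do not carry over. Pictures are saved under pics/ and viewed, about 8 in all and at most 12, crops included, and the job is handed in when it is done.

Besides the shell and the picture viewer there is one more tool, called after "Emit:" in YAML: its name, and indented under it one key for each argument. step_arm: Moves the arm, as the interface text tells. Its arguments: {"type":"object","properties":{"increments":{"type":"array"},"force":{"type":"number"}},"required":["increments"]}

```bash
mkdir -p pics; ls; cat > h.py <<'E'
import numpy as np, cv2
from workcell import monitor, camera, ticket, regions_of
def cloud(c):
    z=c["range_z"]; v,u=np.mgrid[0:400,0:640].astype(float)
    K=np.array([[c["fx"],0,c["cx"]],[0,c["fy"],c["cy"]],[0,0,1.]])
    p=cv2.undistortPoints(np.stack([u.ravel(),v.ravel()],1)[:,None],K,np.array([c["k1"],0,0,0.]))[:,0].reshape(400,640,2)
    P=np.stack([p[...,0]*z,-p[...,1]*z,-z,np.ones_like(z)],-1)
    W=(P@np.array(c["cam_to_world"]).T)[...,:3]; W[z<=0]=np.nan
    return W
def save(c,n): cv2.imwrite(f"pics/{n}.png",c["color"][...,::-1])
E
python3 - <<'E'
from h import *
np.set_printoptions(precision=4,suppress=True)
o=monitor.get_obs(); print({k:np.round(v,3) for k,v in o.items()})
ims=[]
for n in("top","side"):
    c=camera(n); W=cloud(c); np.savez(f"{n}.npz",W=W,col=c["color"]); ims.append(c["color"])
    print(n,np.array(c["cam_to_world"]),c["fx"])
    for q in("guide_grip","jig","drill_mid","can_mid","bin_mid"):
        for r in regions_of(c,q)[:2]:
            m=r["region"]; P=W[m]; P=P[~np.isnan(P[:,0])]
            print(q,round(r["p"],2),np.round(r["centre"]),m.sum(),np.percentile(P,[2,50,98],axis=0).round(3).tolist() if len(P) else None)
cv2.imwrite("pics/a.png",cv2.resize(np.vstack(ims),(480*1,600))[...,::-1])
E
```

```text
pics
{'clock': np.float64(0.0), 'joint_pos': array([ 1.25 ,  0.333, -0.065,  1.461,  0.022,  1.35 , -0.089]), 'joint_velocities': array([ 0.   , -0.001, -0.001, -0.001, -0.001, -0.001,  0.001]), 'tau': array([  0.001, -62.545,   0.05 , -39.16 ,   0.016,   0.01 ,  -0.   ]), 'position': array([ 0.183, -0.597,  0.192]), 'ee_rot': array([-0.699, -0.105,  0.699, -0.104]), 'ft_force': array([-0.874,  0.108, -0.379]), 'torque': array([-0.018,  0.053, -0.021]), 'grip_width': np.float64(1.003)}
top [[-0.0027  0.9896 -0.1441  0.4939]
 [-1.     -0.0036 -0.0054  0.0217]
 [-0.0059  0.1441  0.9896  1.0142]
 [ 0.      0.      0.      1.    ]] 362.4815772853408
guide_grip 0.88 [230. 402.] 1839 [[0.469, -0.256, 0.028], [0.554, -0.183, 0.033], [0.603, -0.122, 0.078]]
jig 0.61 [238. 249.] 5096 [[0.435, 0.128, 0.008], [0.532, 0.21, 0.074], [0.619, 0.296, 0.119]]
drill_mid 0.82 [200. 158.] 3041 [[0.566, 0.385, 0.008], [0.628, 0.409, 0.178], [0.731, 0.449, 0.199]]
can_mid 0.66 [186. 506.] 1187 [[0.626, -0.486, 0.003], [0.653, -0.432, 0.135], [0.703, -0.418, 0.153]]
bin_mid 0.94 [151. 319.] 2242 [[0.717, -0.048, -0.0], [0.787, 0.03, 0.004], [0.843, 0.11, 0.051]]
side [[ 0.9798  0.1347 -0.1479  0.4205]
 [-0.1985  0.5622 -0.8028 -0.9856]
 [-0.025   0.816   0.5776  0.8172]
 [ 0.      0.      0.      1.    ]] 497.12682673935524
guide_grip 0.9 [279. 304.] 2250 [[0.466, -0.262, -0.001], [0.55, -0.195, 0.031], [0.601, -0.116, 0.077]]
jig 0.73 [185. 272.] 3808 [[0.438, 0.125, 0.002], [0.541, 0.18, 0.057], [0.625, 0.289, 0.118]]
drill_mid 0.88 [118. 292.] 1699 [[0.567, 0.3, -0.001], [0.63, 0.406, 0.154], [0.742, 0.706, 0.197]]
can_mid 0.58 [356. 390.] 2487 [[0.625, -0.483, 0.009], [0.648, -0.472, 0.11], [0.681, -0.429, 0.151]]
bin_mid 0.94 [214. 373.] 1979 [[0.713, -0.057, -0.0], [0.783, 0.048, 0.013], [0.844, 0.119, 0.05]]
```

View pics/a.png

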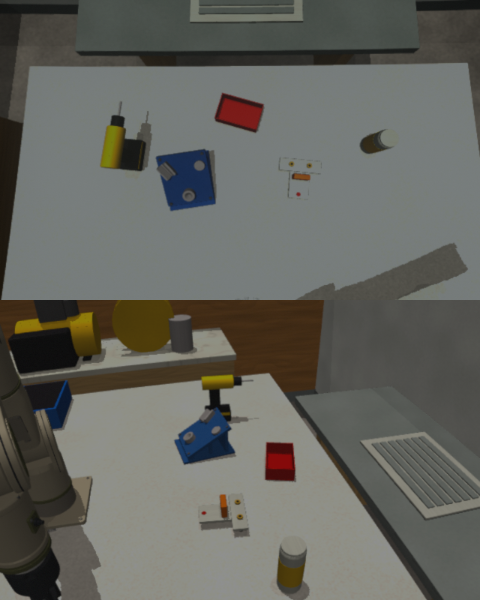

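```bash
python3 - <<'E'
from h import *
from scipy.spatial.transform import Rotation as R
o=monitor.get_obs(); print(R.from_quat(o["ee_rot"]).as_matrix().round(3))
for n in("top","side"):
    d=np.load(n+".npz");W=d["W"];c=d["col"].astype(int)
    hsv=cv2.cvtColor(d["col"],cv2.COLOR_RGB2HSV).astype(int)
    near=(W[...,0]>.43)&(W[...,0]<.65)&(W[...,1]>-.3)&(W[...,1]<-.08)
    fin=near&(W[...,2]>.07)
    P=W[fin];print(n,"fintop",fin.sum(),P.mean(0).round(4))
    r=cv2.minAreaRect((P[:,:2]*1000).astype(np.float32));print(r)
    pl=near&(W[...,2]>.022)&(W[...,2]<.05);P=W[pl];print("plate",pl.sum(),P.mean(0).round(4),np.median(P[:,2]),cv2.minAreaRect((P[:,:2]*1000).astype(np.float32)))
    red=near&((hsv[...,0]<6)|(hsv[...,0]>172))&(hsv[...,1]>150)&(W[...,2]<.05)&(W[...,2]>.02)
    print("red",red.sum(),W[red].mean(0).round(4) if red.any() else None)
    J=(W[...,0]>.4)&(W[...,0]<.66)&(W[...,1]>.1)&(W[...,1]<.34)&(W[...,2]>.018)&(W[...,2]<.135)
    blue=J&(hsv[...,0]>95)&(hsv[...,0]<130)&(hsv[...,1]>100)
    P=W[blue]
    best=None; rng=np.random.default_rng(0)
    for _ in range(300):
        a=P[rng.choice(len(P),3,replace=False)]; nn=np.cross(a[1]-a[0],a[2]-a[0]); nn/=np.linalg.norm(nn)+1e-12
        k=abs((P-a[0])@nn)<.003
        if best is None or k.sum()>best.sum(): best=k
    Q=P[best]; m=Q.mean(0); nn=np.linalg.svd(Q-m,full_matrices=False)[2][2]; nn*=np.sign(nn[2])
    print("slope",len(Q),m.round(4),nn.round(4),"tilt",np.degrees(np.arccos(nn[2])),"yaw",np.degrees(np.arctan2(-nn[1],-nn[0])))
    allm=J&(abs((W-m)@nn)<.006); Q=W[allm]
    # in-plane rectangle
    yaw=np.arctan2(-nn[1],-nn[0]); ex=np.array([np.cos(yaw)*nn[2],np.sin(yaw)*nn[2],np.hypot(nn[0],nn[1])]); ey=np.cross(nn,ex)
    q=np.stack([(Q-m)@ex,(Q-m)@ey],1); rc=cv2.minAreaRect((q*1000).astype(np.float32)); print(rc)
    C=m+rc[0][0]/1000*ex+rc[0][1]/1000*ey; print("top centre",C.round(4))
E
```

```text
[[ 0.     0.293 -0.956]
 [-0.    -0.956 -0.293]
 [-1.     0.    -0.   ]]
top fintop 155 [ 0.5383 -0.1843  0.077 ]
((538.2719116210938, -184.5242919921875), (54.71259689331055, 17.907093048095703), 84.95660400390625)
plate 1698 [ 0.5458 -0.1844  0.0326] 0.03249427796546539 ((533.4766235351562, -184.06317138671875), (149.13046264648438, 139.60166931152344), 84.24268341064453)
red 12 [ 0.478  -0.1785  0.0333]
slope 3276 [0.5347 0.2094 0.0769] [-0.4629 -0.0676  0.8838] tilt 27.891141476773665 yaw 8.306844257988132
((-3.352386474609375, 5.966072082519531), (192.2971954345703, 169.45571899414062), 0.2453530728816986)
top centre [0.5309 0.2148 0.0753]
side fintop 151 [ 0.5366 -0.1874  0.0759]
((536.8378295898438, -186.1265411376953), (57.720638275146484, 17.848838806152344), 84.18757629394531)
plate 1899 [ 0.5438 -0.1929  0.0313] 0.031196849715888098 ((533.0941772460938, -184.20181274414062), (156.05245971679688, 138.45130920410156), 84.5042724609375)
red 12 [ 0.4785 -0.1781  0.0322]
slope 1489 [0.535  0.1993 0.0761] [-0.4652 -0.0748  0.8821] tilt 28.108514970456024 yaw 9.139690829284543
((-1.3839492797851562, 14.758316040039062), (173.02285766601562, 188.30393981933594), 89.27770233154297)
top centre [0.5314 0.2137 0.0754]
```

Emit:
step_arm:
  increments:
    - [0.0854, 0.022, 0.0258, 0, -0.033]
    - [0.0854, 0.022, 0.0258, 0, -0.033]
    - [0.0854, 0.022, 0.0258, 0, -0.033]
    - [0.0854, 0.022, 0.0258, 0, -0.033]
    - [0.0854, 0.022, 0.0258, 0, -0.033]
    - [0.0854, 0.022, 0.0258, 0, -0.033]
    - [0.0854, 0.022, 0.0258, 0, -0.033]
    - [0.0854, 0.022, 0.0258, 0, -0.033]
    - [0.0854, 0.022, 0.0258, 0, -0.033]
    - [0.0854, 0.022, 0.0258, 0, -0.033]
    - [0.0854, 0.022, 0.0258, 0, -0.033]
    - [0.0854, 0.022, 0.0258, 0, -0.03]
  force: 40

```text
clock: 1.6
position: [0.4483, -0.2866, 0.1932]
ee_rot: [0.706, -0.034, -0.706, -0.034]
ft_force: [1.5, 0.1, -0.5]
grip_width: 1.0
```

Emit:
step_arm:
  increments:
    - [0.0854, 0.022, 0.0258, 0, 0]
    - [0.0854, 0.022, 0.0258, 0, 0]
    - [0.0854, 0.022, 0.0258, 0, 0]
    - [0.0854, 0.022, 0.0258, 0, 0]
    - [0.0854, 0, 0, 0, 0]
    - [0.0854, 0, 0, 0, 0]

```text
clock: 2.1
position: [0.5365, -0.1824, 0.1928]
ee_rot: [0.706, -0.032, -0.706, -0.032]
ft_force: [-1.1, -0.6, 0.4]
grip_width: 0.994
```

```bash
cat > st.py <<'E'
from h import *
from scipy.spatial.transform import Rotation as R
def st():
    o=monitor.get_obs(); m=R.from_quat(o["ee_rot"]).as_matrix()
    print("t",round(float(o["clock"]),2),"pos",o["position"].round(4),"jaw",np.degrees(np.arctan2(m[1,1],m[0,1])).round(2),"xax",m[:,0].round(3),"F",o["ft_force"].round(1),"T",o["torque"].round(2),"w",round(float(o["grip_width"]),3))
    return o
if __name__=="__main__": st()
E
python3 st.py
```

```text
t 2.1 pos [ 0.5365 -0.1824  0.1928] jaw -95.21 xax [ 0.     0.001 -1.   ] F [-1.1 -0.6  0.4] T [ 0.02  0.01 -0.02] w 0.994
```

Emit:
step_arm:
  increments:
    - [0.0854, 0.001, -0.003, -0.02, 0]
    - [0.0854, 0, 0, -0.025, 0]
    - [0.0854, 0, 0, -0.025, 0]
    - [0.0854, 0, 0, -0.025, 0]
    - [0.0854, 0, 0, -0.025, 0]
    - [0.0854, 0, 0, -0.02, 0]
    - [0.0854, 0, 0, -0.014, 0]
    - [0.0854, 0, 0, 0, 0]
    - [0.065, 0, 0, 0, 0]
    - [0.06, 0, 0, 0, 0]

```text
clock: 2.93
position: [0.5369, -0.1886, 0.0402]
ee_rot: [0.707, -0.034, -0.706, -0.034]
ft_force: [0.3, -0.6, -0.4]
grip_width: 0.745
```

```bash
python3 - <<'E'
from st import *
st()
a=camera("side"); b=camera("top"); W=cloud(a)
for r in regions_of(a,"guide_grip")[:1]: print(r["p"],r["centre"])
x=cv2.resize(a["color"][220:340,230:390],None,fx=4,fy=4,interpolation=3); cv2.imwrite("pics/b.png",x[...,::-1])
E
```

```text
t 2.93 pos [ 0.5369 -0.1886  0.0402] jaw -95.51 xax [ 0.001 -0.001 -1.   ] F [ 0.3 -0.6 -0.4] T [0.02 0.03 0.07] w 0.745
0.85 [280.4, 305.2]
```

View pics/b.png

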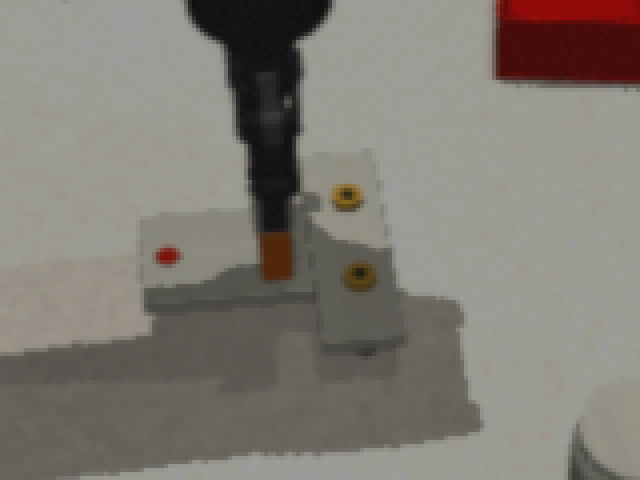

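```bash
python3 - <<'E'
from st import *
a=camera("side"); W=cloud(a)
# column down through finger/fin in crop: x~270/4+230=298
for v in range(250,296,2):
    print(v,[ (W[v,u]*1000).round().astype(int).tolist()+a["color"][v,u].tolist() for u in (296,299,301)])
E
```

```text
250 [[527, -253, 184, 50, 51, 50], [533, -256, 185, 49, 50, 49], [537, -254, 184, 28, 29, 30]]
252 [[527, -255, 181, 32, 33, 33], [532, -256, 180, 32, 32, 33], [536, -256, 179, 22, 23, 23]]
254 [[526, -255, 176, 30, 29, 30], [532, -255, 174, 32, 31, 30], [536, -258, 176, 21, 22, 22]]
256 [[526, -253, 168, 26, 25, 26], [532, -254, 168, 27, 27, 26], [536, -254, 168, 19, 18, 20]]
258 [[526, -252, 163, 18, 17, 20], [532, -255, 164, 21, 20, 20], [536, -253, 161, 18, 19, 19]]
260 [[526, -252, 157, 17, 16, 18], [532, -253, 157, 18, 18, 20], [536, -251, 155, 16, 17, 18]]
262 [[528, -236, 137, 19, 19, 20], [534, -240, 140, 18, 17, 17], [539, -233, 133, 19, 20, 19]]
264 [[527, -245, 140, 22, 23, 23], [533, -245, 139, 25, 27, 27], [537, -247, 140, 24, 25, 25]]
266 [[526, -249, 139, 25, 26, 27], [532, -250, 139, 23, 25, 25], [536, -250, 137, 22, 23, 24]]
268 [[526, -247, 132, 20, 20, 19], [532, -250, 133, 18, 20, 19], [536, -249, 131, 27, 27, 27]]
270 [[528, -231, 111, 20, 19, 21], [534, -231, 110, 21, 21, 21], [538, -234, 112, 35, 36, 36]]
272 [[528, -232, 106, 21, 23, 22], [534, -231, 104, 19,
[... 353 characters left out ...]
536, -211, 62, 82, 40, 10], [541, -210, 60, 80, 40, 10]]
282 [[529, -211, 57, 80, 39, 10], [536, -209, 54, 81, 39, 10], [540, -211, 55, 80, 39, 10]]
284 [[529, -212, 52, 81, 42, 12], [536, -211, 50, 80, 39, 10], [540, -213, 51, 80, 39, 10]]
286 [[529, -209, 43, 80, 41, 10], [536, -211, 43, 80, 39, 10], [540, -213, 44, 80, 40, 10]]
288 [[528, -212, 40, 80, 42, 13], [535, -211, 37, 80, 39, 10], [539, -214, 40, 80, 40, 10]]
290 [[529, -206, 28, 76, 65, 55], [535, -211, 31, 77, 69, 60], [540, -210, 29, 83, 79, 73]]
292 [[527, -216, 32, 84, 83, 76], [534, -218, 32, 81, 80, 73], [539, -216, 30, 87, 86, 79]]
294 [[527, -220, 30, 75, 74, 68], [533, -220, 28, 74, 73, 67], [538, -217, 24, 72, 72, 65]]
```

```bash
python3 - <<'E'
from st import *
o=st(); a=camera("side")
x=cv2.resize(a["color"][205:300,260:340],None,fx=6,fy=6,interpolation=cv2.INTER_NEAREST)
x=np.clip(x.astype(float)*2.5,0,255).astype(np.uint8)
# project TCP & expected pad corners
T=np.linalg.inv(np.array(a["cam_to_world"]))
from scipy.spatial.transform import Rotation as R
m=R.from_quat(o["ee_rot"]).as_matrix()
for l,c in (([0,0,0],(0,255,0)),([0,.032,0],(255,0,0)),([0,-.032,0],(255,0,255)),([-.073,0,0],(0,255,255)),([-.073,-.0425,0],(0,200,255)),([-.073,.0425,0],(0,200,255))):
    p=T@np.r_[o["position"]+m@np.array(l),1]; s=np.array([p[0]/-p[2],-p[1]/-p[2]]); s*=1+a["k1"]*(s@s)
    u,v=a["fx"]*s[0]+a["cx"],a["fy"]*s[1]+a["cy"]; print(l,round(u,1),round(v,1))
    cv2.circle(x,(int((u-260+.5)*6),int((v-205+.5)*6)),4,c,1)
cv2.imwrite("pics/c.png",x[...,::-1])
E
```

```text
t 3.13 pos [ 0.537  -0.1881  0.04  ] jaw -95.47 xax [ 0.002 -0.001 -1.   ] F [0.3 1.3 0.7] T [-0.03  0.05  0.02] w 0.7
[0, 0, 0] 297.8 279.9
[0, 0.032, 0] 299.1 290.1
[0, -0.032, 0] 296.6 270.2
[-0.073, 0, 0] 296.5 255.3
[-0.073, -0.0425, 0] 294.8 242.7
[-0.073, 0.0425, 0] 298.2 268.7
```

View pics/c.png

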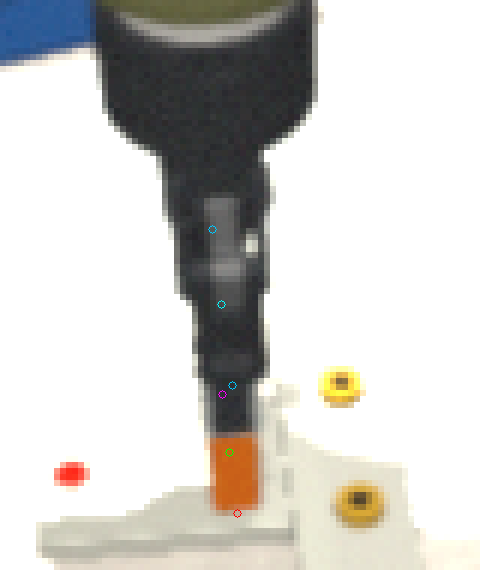

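Emit:
step_arm:
  increments:
    - [0.05, 0, 0, 0, 0]
    - [0.05, 0, 0, 0, 0]
    - [0.05, 0, 0, 0, 0]
    - [0.05, 0, 0, 0, 0]
  force: 20

```text
clock: 3.52
position: [0.5364, -0.1877, 0.039]
ee_rot: [-0.706, 0.034, 0.706, 0.034]
ft_force: [0.6, 0.1, -0.4]
grip_width: 0.589
```

```bash
python3 - <<'E'
from st import *
o=st(); a=camera("side"); st()
x=cv2.resize(a["color"][205:300,260:340],None,fx=6,fy=6,interpolation=cv2.INTER_NEAREST)
x=np.clip(x.astype(float)*2.5,0,255).astype(np.uint8)
W=cloud(a)
for v in range(262,294,2): print(v,(W[v,299]*1000).round(),a["color"][v,299])
cv2.imwrite("pics/d.png",x[...,::-1])
E
```

```text
t 3.52 pos [ 0.5364 -0.1877  0.039 ] jaw -95.45 xax [-0. -0. -1.] F [ 0.6  0.1 -0.4] T [-0.05 -0.02 -0.02] w 0.589
t 3.57 pos [ 0.5364 -0.1877  0.0389] jaw -95.46 xax [-0. -0. -1.] F [ 1.   0.7 -0.1] T [ 0.    0.03 -0.  ] w 0.586
262 [ 535. -233.  134.] [19 18 19]
264 [ 533. -241.  135.] [26 25 28]
266 [ 532. -249.  138.] [23 24 24]
268 [ 535. -225.  110.] [17 18 20]
270 [ 535. -227.  106.] [20 21 20]
272 [ 535. -227.  100.] [19 21 21]
274 [ 535. -225.   93.] [17 19 18]
276 [ 534. -225.   87.] [43 37 34]
278 [ 536. -212.   68.] [80 39 10]
280 [ 536. -214.   64.] [81 39 10]
282 [ 536. -212.   56.] [80 38 10]
284 [ 536. -211.   49.] [80 38 10]
286 [ 536. -211.   43.] [80 39 10]
288 [ 535. -214.   41.] [80 40 10]
290 [ 535. -211.   32.] [78 70 61]
292 [ 534. -215.   30.] [81 80 74]
```

View pics/d.png

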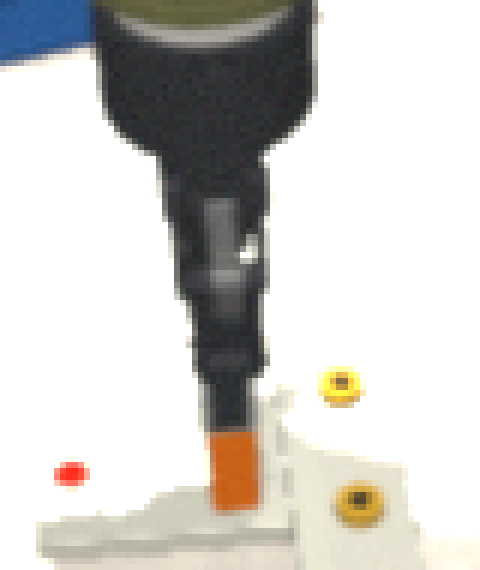

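Emit:
step_arm:
  increments:
    - [0.078, 0, 0.002, 0, 0]
    - [0.078, 0, 0, 0, 0]
    - [0.078, 0, 0, 0, 0]
    - [0.078, 0, 0, 0, 0]
    - [0.078, 0, 0, 0, 0]
    - [0.078, 0, 0, -0.008, 0]
    - [0.078, 0, 0, -0.008, 0]
    - [0.078, 0, 0, -0.008, 0]
    - [0.078, 0, 0, 0, 0]

```text
clock: 4.32
position: [0.5349, -0.1853, 0.0125]
ee_rot: [-0.705, 0.033, 0.707, 0.034]
ft_force: [0.2, 0.6, -1.3]
grip_width: 0.913
```

```bash
python3 - <<'E'
from st import *
o=st(); a=camera("side"); W=cloud(a)
for v in range(268,296,1): print(v,(W[v,299]*1000).round(),a["color"][v,299])
E
```

```text
t 4.32 pos [ 0.5349 -0.1853  0.0125] jaw -95.45 xax [-0.003  0.001 -1.   ] F [ 0.2  0.6 -1.3] T [ 0.01 -0.01 -0.01] w 0.913
268 [ 531. -255.  137.] [18 18 19]
269 [ 531. -255.  135.] [18 19 20]
270 [ 531. -256.  133.] [19 20 20]
271 [ 533. -239.  115.] [20 21 21]
272 [ 532. -244.  116.] [18 20 19]
273 [ 531. -250.  119.] [19 20 21]
274 [ 530. -254.  120.] [22 24 23]
275 [ 530. -254.  118.] [26 26 27]
276 [ 530. -254.  114.] [25 27 27]
277 [ 530. -256.  114.] [23 23 23]
278 [ 530. -256.  111.] [19 19 19]
279 [ 532. -240.   92.] [20 19 19]
280 [ 532. -236.   86.] [20 19 21]
281 [ 532. -241.   88.] [19 20 21]
282 [ 532. -240.   84.] [18 20 21]
283 [ 532. -237.   79.] [18 18 20]
284 [ 531. -240.   78.] [18 19 20]
285 [ 531. -240.   76.] [19 20 21]
286 [ 532. -238.   70.] [29 25 22]
287 [ 532. -231.   61.] [59 43 31]
288 [ 535. -212.   38.] [79 40 12]
289 [ 535. -209.   33.] [80 46 23]
290 [ 535. -212.   32.] [77 69 60]
291 [ 535. -212.   29.] [82 81 74]
292 [ 534. -216.   30.] [81 81 74]
293 [ 534. -218.   30.] [79 78 71]
294 [ 534. -215.   24.] [73 73 66]
295 [ 534. -218.   23.] [77 76 70]
```

Emit:
step_arm:
  increments:
    - [0.078, 0.003, 0, -0.006, 0]
    - [0.078, 0, 0, -0.006, 0]
    - [0.065, 0, 0, 0, 0]
    - [0.05, 0, 0, 0, 0]
    - [0.045, 0, 0, 0, 0]
    - [0.04, 0, 0, 0, 0]
    - [0.04, 0, 0, 0, 0]
  force: 40

```text
clock: 4.95
position: [0.5393, -0.1856, 0.0029]
ee_rot: [-0.706, 0.034, 0.706, 0.034]
ft_force: [0.6, 1.6, -3.5]
grip_width: 0.65
```

```bash
python3 - <<'E'
from st import *
o=st(); a=camera("side"); st();W=cloud(a)
for v in range(276,296,1): print(v,(W[v,299]*1000).round(),a["color"][v,299])
x=cv2.resize(a["color"][205:310,250:350],None,fx=5,fy=5,interpolation=cv2.INTER_NEAREST)
x=np.clip(x.astype(float)*2.5,0,255).astype(np.uint8)
cv2.imwrite("pics/e.png",x[...,::-1])
E
```

```text
t 4.95 pos [ 0.5393 -0.1856  0.0029] jaw -95.45 xax [-0.  0. -1.] F [ 0.6  1.6 -3.5] T [ 0.1  -0.12  0.02] w 0.65
t 5.0 pos [ 0.5393 -0.1856  0.0029] jaw -95.45 xax [-0.  0. -1.] F [ 0.8 -0.4 -3.7] T [ 0.09 -0.12  0.01] w 0.646
276 [ 532. -242.  103.] [22 22 23]
277 [ 532. -242.  101.] [26 25 26]
278 [ 531. -247.  103.] [24 25 26]
279 [ 531. -244.   97.] [20 21 21]
280 [ 531. -246.   96.] [20 20 21]
281 [ 534. -223.   71.] [21 22 22]
282 [ 534. -226.   70.] [19 19 19]
283 [ 534. -220.   62.] [19 22 22]
284 [ 534. -226.   64.] [19 19 21]
285 [ 534. -222.   57.] [19 20 21]
286 [ 533. -227.   59.] [21 22 22]
287 [ 533. -225.   55.] [23 21 22]
288 [ 533. -228.   54.] [45 35 32]
289 [ 534. -217.   40.] [74 43 20]
290 [ 534. -215.   35.] [81 52 34]
291 [ 534. -214.   32.] [84 80 73]
292 [ 534. -215.   29.] [84 84 77]
293 [ 534. -218.   30.] [85 83 77]
294 [ 533. -221.   30.] [74 74 68]
295 [ 533. -218.   23.] [74 73 67]
```

View pics/e.png

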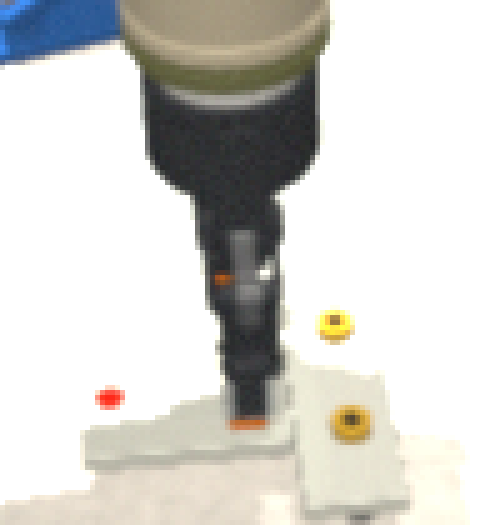

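Emit:
step_arm:
  increments:
    - [0.04, 0, 0, 0.005, 0]
    - [0.04, 0, 0, 0.01, 0]
    - [0.04, 0, 0, 0.015, 0]
    - [0.04, 0, 0, 0.02, 0]
    - [0.04, 0, 0, 0.02, 0]
    - [0.04, 0, 0, 0.02, 0]
    - [0.04, 0, 0, 0.02, 0]
    - [0.04, 0, 0, 0.02, 0]
    - [0.04, 0, 0, 0.02, 0]
    - [0.04, 0, 0, 0.02, 0]
    - [0.04, 0, 0, 0.015, 0]
    - [0.04, 0, 0, 0.005, 0]
  force: 40

```text
clock: 6.0
position: [0.5403, -0.1859, 0.1964]
ee_rot: [0.708, -0.034, -0.705, -0.033]
ft_force: [0.6, 0.2, -5.4]
grip_width: 0.65
```

```bash
python3 - <<'E'
from st import *
o=st()
for n in ("side","top"):
    a=camera(n); W=cloud(a); c=a["color"].astype(int)
    r=regions_of(a,"guide_grip")[0]; m=r["region"]&(c.min(2)>45)&(c.max(2)-c.min(2)<30)
    P=W[m]; P=P[~np.isnan(P[:,0])]
    best=None; rng=np.random.default_rng(0)
    for _ in range(300):
        q=P[rng.choice(len(P),3,replace=False)]; nn=np.cross(q[1]-q[0],q[2]-q[0]); nn/=np.linalg.norm(nn)+1e-12
        k=abs((P-q[0])@nn)<.003
        if best is None or k.sum()>best.sum(): best=k
    Q=P[best]; mm=Q.mean(0); nn=np.linalg.svd(Q-mm,full_matrices=False)[2][2]; nn*=np.sign(nn[2])
    print(n,r["p"],len(P),len(Q),mm.round(4),nn.round(3))
    if n=="side": 
        x=cv2.resize(a["color"][150:330,220:400],None,fx=3.3,fy=3.3); cv2.imwrite("pics/f.png",np.clip(x[...,::-1]*2.0,0,255))
E
```

```text
t 6.0 pos [ 0.5403 -0.1859  0.1964] jaw -95.45 xax [ 0.004 -0.002 -1.   ] F [ 0.6  0.2 -5.4] T [ 0.02 -0.01  0.01] w 0.65
side 0.91 1910 1682 [ 0.5433 -0.1942  0.2251] [-0.004 -0.004  1.   ]
top 0.85 1580 1489 [ 0.5343 -0.1714  0.2237] [-0.003 -0.002  1.   ][ WARN:0@7.477] global loadsave.cpp:1063 imwrite_ Unsupported depth image for selected encoder is fallbacked to CV_8U.
```

View pics/f.png

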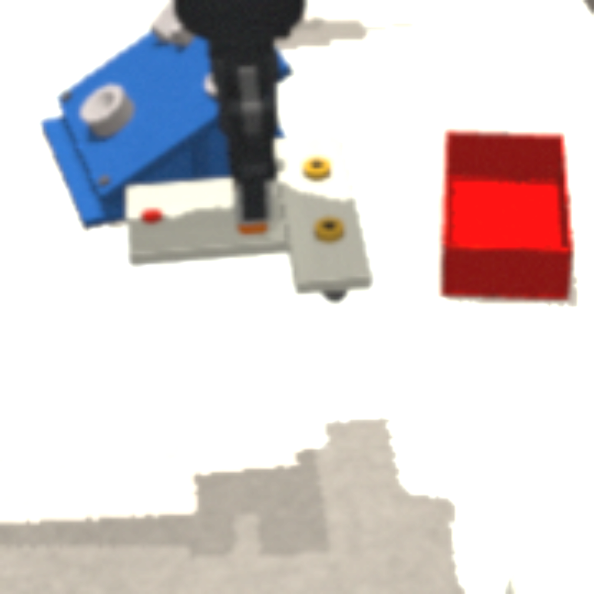

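Emit:
step_arm:
  increments:
    - [0.04, -0.0008, 0.015, 0, 0.02]
    - [0.04, -0.0012, 0.025, 0, 0.02]
    - [0.04, -0.0018, 0.035, 0, 0.02]
    - [0.04, -0.0018, 0.038, 0, 0.02]
    - [0.04, -0.0018, 0.038, 0, 0.02]
    - [0.04, -0.0018, 0.038, 0, 0.02]
    - [0.04, -0.0018, 0.038, 0, 0.02]
    - [0.04, -0.0018, 0.038, 0, 0.02]
    - [0.04, -0.0018, 0.038, 0, 0.02]
    - [0.04, -0.0018, 0.035, 0, 0.02]
    - [0.04, -0.0018, 0.03, 0, 0.02]
    - [0.04, -0.0018, 0.02, 0, 0.02]

```text
clock: 7.2
position: [0.5169, 0.2074, 0.1923]
ee_rot: [-0.705, -0.054, 0.706, -0.053]
ft_force: [0.2, 0.5, -5.2]
grip_width: 0.65
```

Emit:
step_arm:
  increments:
    - [0.04, 0, 0.01, 0, 0.0035]
    - [0.04, 0, 0, 0, 0]
    - [0.04, 0, 0, 0, 0]

```text
clock: 7.45
position: [0.5187, 0.2126, 0.1923]
ee_rot: [-0.705, -0.053, 0.706, -0.053]
ft_force: [0.5, -0.6, -6.2]
grip_width: 0.649
```

```bash
cat > pose.py <<'E'
from st import *
def plane(P):
    best=None; rng=np.random.default_rng(0)
    for _ in range(300):
        q=P[rng.choice(len(P),3,replace=False)]; nn=np.cross(q[1]-q[0],q[2]-q[0]); nn/=np.linalg.norm(nn)+1e-12
        k=abs((P-q[0])@nn)<.003
        if best is None or k.sum()>best.sum(): best=k
    Q=P[best]; m=Q.mean(0); nn=np.linalg.svd(Q-m,full_matrices=False)[2][2]; return m,nn*np.sign(nn[2]),best.sum()
def look(n,name=None,zmin=.08):
    a=camera(n); W=cloud(a); c=a["color"].astype(int)
    h=cv2.cvtColor(a["color"],cv2.COLOR_RGB2HSV).astype(int)
    rr=regions_of(a,"guide_grip")
    if not rr: print(n,"none"); return a,W
    reg=rr[0]["region"]; m=reg&(c.min(2)>45)&(c.max(2)-c.min(2)<30)
    P=W[m]; P=P[~np.isnan(P[:,0])]; mm,nn,k=plane(P)
    print(n,"p",round(rr[0]["p"],2),len(P),k,mm.round(4),"n",nn.round(3),"tilt",np.degrees(np.arctan2(-nn[0],nn[2])).round(1))
    big=cv2.dilate(reg.astype(np.uint8),np.ones((5,5)))>0
    red=big&((h[...,0]<6)|(h[...,0]>172))&(h[...,1]>150)&(c[...,0]>60)
    # bushings: yellow
    yel=big&(h[...,0]>17)&(h[...,0]<32)&(h[...,1]>110)
    print(" red",red.sum(),np.nanmedian(W[red],0).round(4) if red.any() else None)
    k,l,s,ce=cv2.connectedComponentsWithStats(yel.astype(np.uint8))
    for i in range(1,k):
        if s[i,4]>5: print(" yel",s[i,4],ce[i].round(1),np.nanmean(W[l==i],0).round(4))
    return a,W
E
python3 - <<'E'
from pose import *
st()
ims=[]
for n in("top","side"):
    a,W=look(n); ims.append(a["color"])
x=np.hstack([cv2.resize(ims[0][160:310,170:320],(400,400)),cv2.resize(ims[1][70:250,180:360],(400,400))])
cv2.imwrite("pics/g.png",np.clip(x[...,::-1]*2.0,0,255).astype(np.uint8))
E
```

```text
t 7.45 pos [0.5187 0.2126 0.1923] jaw -81.43 xax [-0.001 -0.001 -1.   ] F [ 0.5 -0.6 -6.2] T [-0.08 -0.02  0.01] w 0.649
top p 0.97 1268 1171 [0.5276 0.1866 0.2216] n [-0.    -0.001  1.   ] tilt 0.0
 red 20 [0.4577 0.2023 0.2228]
 yel 46 [246.5 219.6] [0.5656 0.1864 0.2271]
side p 0.7 804 638 [0.5212 0.1981 0.221 ] n [-0.011  0.013  1.   ] tilt 0.6
 red 4 [0.4592 0.202  0.2214]
 yel 26 [277.5 115.1] [0.5849 0.3818 0.1753]
 yel 16 [274.2 120. ] [0.5581 0.245  0.2262]
 yel 19 [280.9 130.2] [0.5668 0.1804 0.226 ]
```

View pics/g.png

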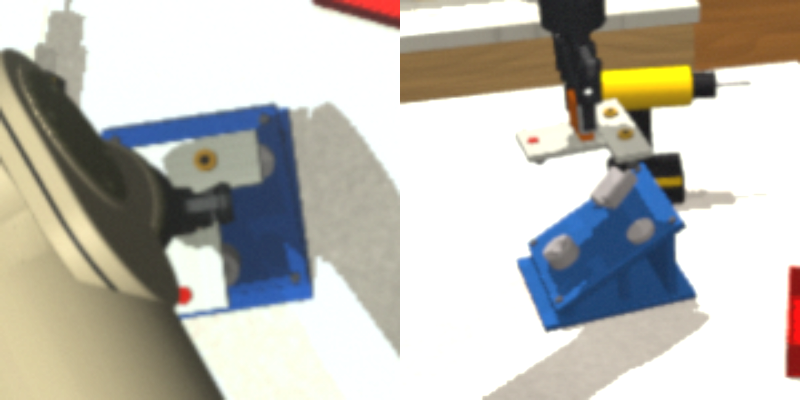

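```bash
cat > ext.py <<'E'
from pose import *
def ext(P,yaw):
    e=np.array([np.cos(yaw),np.sin(yaw)]); f=np.array([-e[1],e[0]])
    x=P[:,:2]@e; y=P[:,:2]@f; return x,y,e,f
def plate(n,zr,yaw=np.radians(8.5)):
    a=camera(n); W=cloud(a); c=a["color"].astype(int)
    m=(abs(W[...,2]-zr)<.005)&(c.max(2)-c.min(2)<35)&(c.min(2)>35)&(abs(W[...,0]-.52)<.13)&(abs(W[...,1]-.21)<.12)
    P=W[m]; x,y,e,f=ext(P,yaw)
    hx=np.sort(x); g0=hx[3]+.075; g1=hx[-4]-.065
    gx=(g0+g1)/2
    bar=x>gx+.028; stem=x<gx-.02
    print(n,m.sum(),"gx front",g0.round(4),"rear",g1.round(4),"gy bar lo",(np.sort(y[bar])[3]+.075).round(4),"hi",(np.sort(y[bar])[-4]-.075).round(4),"stem lo",(np.sort(y[stem])[3]+.035).round(4),"hi",(np.sort(y[stem])[-4]-.035).round(4))
    t=np.array([.5167,.2131]); print("  TCP-predicted",(t@e).round(4),(t@f).round(4), " jig origin",(np.array([.531,.2143])@e).round(4),(np.array([.531,.2143])@f).round(4))
E
python3 - <<'E'
from ext import *
for n in("top","side"): plate(n,.2215)
# seats in initial clouds: grey points on jig in jig axes
e=np.array([np.cos(np.radians(8.5)),np.sin(np.radians(8.5))]);f=np.array([-e[1],e[0]])
for n in("top","side"):
    d=np.load(n+".npz");W=d["W"];c=d["col"].astype(int)
    j=W[...,:2]-np.array([.531,.2143]); X=j@e;Y=j@f; Z=W[...,2]-.0754-X*np.tan(np.radians(28))
    m=(abs(X)<.09)&(abs(Y)<.085)&(c.max(2)-c.min(2)<30)&(c.min(2)>30)&(Z>-.02)
    k,l,s,ce=cv2.connectedComponentsWithStats(m.astype(np.uint8))
    for i in range(1,k):
        if s[i,4]>25:
            q=l==i; print(n,s[i,4],"X",np.nanpercentile(X[q],[5,50,95]).round(4),"Y",np.nanpercentile(Y[q],[5,50,95]).round(4),"Zmed",np.nanmedian(Z[q]).round(4))
E
```

```text
top 1262 gx front 0.5441 rear 0.5432 gy bar lo 0.1302 hi 0.0784 stem lo 0.1296 hi 0.1033
  TCP-predicted 0.5425 0.1344  jig origin 0.5568 0.1335
side 719 gx front 0.5445 rear 0.5441 gy bar lo 0.1303 hi 0.1265 stem lo 0.1268 hi 0.1311
  TCP-predicted 0.5425 0.1344  jig origin 0.5568 0.1335
top 76 X [0.0844 0.0862 0.0881] Y [-0.0761  0.0032  0.0731] Zmed -0.0064
top 172 X [0.022  0.0359 0.0503] Y [-0.0712 -0.0565 -0.0407] Zmed 0.0091
top 407 X [0.011  0.034  0.0567] Y [0.0315 0.0555 0.0787] Zmed 0.0157
top 248 X [-0.0736 -0.0549 -0.0362] Y [-0.0189 -0.0007  0.0166] Zmed 0.0198
side 266 X [0.0111 0.034  0.0643] Y [0.0282 0.0496 0.0729] Zmed 0.0144
side 109 X [0.0224 0.0358 0.0498] Y [-0.0732 -0.0611 -0.0434] Zmed 0.0086
side 182 X [-0.0698 -0.0543 -0.0365] Y [-0.0204 -0.0063  0.0186] Zmed 0.0168
```

Emit:
step_arm:
  increments:
    - [0.04, -0.0005, 0.0035, -0.005, 0]
    - [0.04, 0, 0, -0.012, 0]
    - [0.04, 0, 0, -0.015, 0]
    - [0.04, 0, 0, -0.015, 0]
    - [0.04, 0, 0, -0.012, 0]
    - [0.04, 0, 0, -0.008, 0]
    - [0.04, 0, 0, -0.005, 0]
    - [0.04, 0, 0, 0, 0]
    - [0.04, 0, 0, 0, 0]

```text
clock: 8.5
position: [0.5191, 0.2159, 0.1212]
ee_rot: [0.705, 0.052, -0.705, 0.052]
ft_force: [0.0, 0.5, -5.2]
grip_width: 0.652
```

```bash
python3 - <<'E'
from ext import *
o=st(); z=o["position"][2]+.029
for n in("top","side"): plate(n,z)
for n in("top","side"): look(n)
E
```

```text
t 8.5 pos [0.5191 0.2159 0.1212] jaw -81.5 xax [ 0.  0. -1.] F [ 0.   0.5 -5.2] T [-0.02  0.01 -0.01] w 0.652
top 980 gx front 0.5445 rear 0.5432 gy bar lo 0.1349 hi 0.0841 stem lo 0.1347 hi 0.0988
  TCP-predicted 0.5425 0.1344  jig origin 0.5568 0.1335
side 740 gx front 0.5449 rear 0.5423 gy bar lo 0.1338 hi 0.1302 stem lo 0.134 hi 0.1357
  TCP-predicted 0.5425 0.1344  jig origin 0.5568 0.1335
top p 0.63 993 905 [0.5324 0.188  0.1511] n [-0.    -0.001  1.   ] tilt 0.0
 red 3 [0.4567 0.2024 0.1521]
 yel 37 [251.3 222.1] [0.5659 0.1895 0.1571]
side p 0.83 828 659 [0.5202 0.2026 0.1508] n [ 0.002 -0.012  1.   ] tilt -0.1
 red 5 [0.4587 0.2019 0.1527]
 yel 16 [275.2 142. ] [0.5571 0.2492 0.1564]
 yel 20 [282.  152.4] [0.5667 0.186  0.1561]
```

Emit:
step_arm:
  increments:
    - [0.04, 0, 0, -0.004, 0]
    - [0.04, 0, 0, -0.004, 0]
    - [0.04, 0, 0, -0.003, 0]
    - [0.04, 0, 0, -0.002, 0]
    - [0.04, 0, 0, 0, 0]

```text
clock: 9.22
position: [0.5189, 0.2154, 0.1075]
ee_rot: [-0.705, -0.052, 0.705, -0.052]
ft_force: [0.8, -0.9, -5.6]
grip_width: 0.651
```

Emit:
step_arm:
  increments:
    - [0.04, 0, 0, -0.002, 0]
    - [0.04, 0, 0, 0, 0]

```text
clock: 9.38
position: [0.5199, 0.215, 0.1064]
ee_rot: [0.706, 0.052, -0.705, 0.052]
ft_force: [2.3, -3.6, -3.7]
grip_width: 0.65
```

Emit:
step_arm:
  increments:
    - [0.04, 0, 0, -0.002, 0]
    - [0.04, 0, 0, 0, 0]

```text
clock: 9.55
position: [0.5201, 0.2146, 0.1051]
ee_rot: [0.706, 0.051, -0.704, 0.052]
ft_force: [-0.8, -7.0, 3.9]
grip_width: 0.649
```

Emit:
step_arm:
  increments:
    - [0.04, 0, -0.002, 0, 0]
    - [0.04, 0, 0, 0, 0]
    - [0.04, 0, 0, 0, 0]
  force: 20

```text
clock: 9.8
position: [0.5195, 0.2137, 0.1047]
ee_rot: [0.706, 0.052, -0.705, 0.052]
ft_force: [-0.8, -3.3, 5.7]
grip_width: 0.649
```

Emit:
step_arm:
  increments:
    - [0.04, -0.0032, -0.0005, -0.003, 0]
    - [0.04, -0.0032, -0.0005, -0.003, 0]
    - [0.04, 0, 0, 0, 0]

```text
clock: 10.05
position: [0.5125, 0.2127, 0.0983]
ee_rot: [0.705, 0.052, -0.705, 0.052]
ft_force: [-1.4, -4.1, 6.0]
grip_width: 0.65
```

```bash
python3 - <<'E'
from pose import *
st()
for n in("top","side"): look(n)
E
```

```text
t 10.05 pos [0.5125 0.2127 0.0983] jaw -81.52 xax [ 0.001 -0.    -1.   ] F [-1.4 -4.1  6. ] T [-0.65 -0.04 -0.35] w 0.65
top p 0.58 917 857 [0.5338 0.1864 0.1303] n [-0.126 -0.02   0.992] tilt 7.2
 red 0 None
 yel 35 [254.  224.1] [0.5625 0.1863 0.1395]
side p 0.88 840 665 [0.5211 0.2013 0.1288] n [-0.123 -0.021  0.992] tilt 7.1
 red 4 [0.4559 0.1983 0.1225]
 yel 15 [275. 148.] [0.5549 0.2453 0.1395]
 yel 21 [281.4 158.6] [0.5634 0.1824 0.1394]
```

Emit:
step_arm:
  increments:
    - [0.04, -0.0028, -0.0015, -0.0033, 0]
    - [0.04, -0.0028, -0.001, -0.0034, 0]
    - [0.04, -0.0024, -0.0004, -0.0036, 0]
    - [0.04, -0.0024, -0.0004, -0.0036, 0]
    - [0.04, 0, 0, 0, 0]

```text
clock: 10.67
position: [0.5015, 0.2101, 0.0839]
ee_rot: [-0.705, -0.053, 0.705, -0.053]
ft_force: [-3.3, -1.7, 3.7]
grip_width: 0.649
```

```bash
python3 - <<'E'
from pose import *
st()
for n in("top","side"): look(n)
E
```

```text
t 10.67 pos [0.5015 0.2101 0.0839] jaw -81.46 xax [-0.  0. -1.] F [-3.3 -1.7  3.7] T [-0.25  0.3  -0.15] w 0.649
top p 0.98 939 861 [0.5338 0.1875 0.1234] n [-0.343 -0.052  0.938] tilt 20.1
 red 0 None
 yel 35 [255.1 227.3] [0.5549 0.184  0.1372]
side p 0.59 830 688 [0.5186 0.2006 0.1182] n [-0.356 -0.056  0.933] tilt 20.9
 red 5 [0.4559 0.2042 0.0954]
 yel 19 [272.3 149.2] [0.5469 0.2448 0.1372]
 yel 22 [278.8 160.2] [0.5559 0.1802 0.1366]
```

Emit:
step_arm:
  increments:
    - [0.04, -0.002, -0.0003, -0.0037, 0]
    - [0.04, 0, 0, 0, 0]

```text
clock: 11.03
position: [0.4997, 0.2097, 0.0803]
ee_rot: [-0.705, -0.053, 0.705, -0.052]
ft_force: [-6.2, -0.9, 6.8]
grip_width: 0.652
```

Emit:
step_arm:
  increments:
    - [0.04, -0.001, -0.0002, -0.002, 0]
    - [0.04, 0, 0, 0, 0]

```text
clock: 11.2
position: [0.4988, 0.2095, 0.0785]
ee_rot: [-0.705, -0.053, 0.705, -0.052]
ft_force: [-4.9, -1.3, 6.6]
grip_width: 0.649
```

```bash
python3 - <<'E'
from pose import *
st()
ims=[]
for n in("top","side"): a,W=look(n); ims.append(a["color"])
x=np.hstack([cv2.resize(ims[0][180:300,180:300],(400,400)),cv2.resize(ims[1][120:220,220:320],(400,400))])
cv2.imwrite("pics/i.png",np.clip(x[...,::-1]*2.0,0,255).astype(np.uint8))
E
```

```text
t 11.2 pos [0.4988 0.2095 0.0785] jaw -81.48 xax [-0.  0. -1.] F [-4.9 -1.3  6.6] T [-0.19  0.63 -0.27] w 0.649
top p 0.61 925 851 [0.5326 0.1879 0.1209] n [-0.419 -0.058  0.906] tilt 24.8
 red 0 None
 yel 33 [255.4 228.2] [0.5529 0.1834 0.1362]
side p 0.83 847 697 [0.5167 0.2    0.114 ] n [-0.428 -0.065  0.901] tilt 25.4
 red 4 [0.4566 0.2009 0.0882]
 yel 18 [271.8 149.9] [0.5452 0.2435 0.1356]
 yel 21 [278.  160.8] [0.5535 0.1793 0.1355]
```

View pics/i.png

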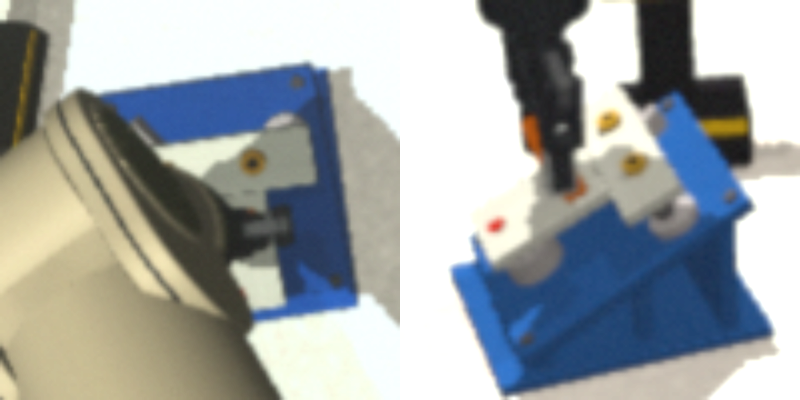

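Emit:
step_arm:
  increments:
    - [0.04, -0.0008, -0.0001, -0.0018, 0]
    - [0.04, 0, 0, 0, 0]

```text
clock: 11.57
position: [0.4982, 0.2094, 0.0771]
ee_rot: [0.705, 0.053, -0.705, 0.052]
ft_force: [-5.8, -1.2, 7.8]
grip_width: 0.651
```

Emit:
step_arm:
  increments:
    - [0.04, -0.0006, -0.0001, -0.0015, 0]
    - [0.04, 0, 0, 0, 0]

```text
clock: 11.73
position: [0.4983, 0.2095, 0.0768]
ee_rot: [0.706, 0.052, -0.705, 0.052]
ft_force: [-8.7, -3.3, 19.4]
grip_width: 0.651
```

```bash
cat > fin.py <<'E'
from pose import *
st()
for n in("top","side"): look(n)
E
python3 fin.py
```

```text
t 11.73 pos [0.4983 0.2095 0.0768] jaw -81.5 xax [ 0.002  0.    -1.   ] F [-8.7 -3.3 19.4] T [-0.75  1.31 -0.38] w 0.651
top p 0.65 908 831 [0.5331 0.1882 0.1204] n [-0.439 -0.064  0.896] tilt 26.1
 red 0 None
 yel 32 [255.2 228.6] [0.552  0.1839 0.1355]
side p 0.68 905 703 [0.5171 0.2009 0.1133] n [-0.445 -0.067  0.893] tilt 26.5
 red 3 [0.4577 0.2032 0.085 ]
 yel 20 [271.5 150. ] [0.5445 0.2442 0.1351]
 yel 22 [277.9 161. ] [0.5529 0.1789 0.1352]
```

Emit:
step_arm:
  increments:
    - [0.04, 0.001, 0.0, 0.0003, 0]
    - [0.04, 0, 0, 0, 0]

```text
clock: 12.1
position: [0.4983, 0.2095, 0.0768]
ee_rot: [-0.705, -0.052, 0.705, -0.053]
ft_force: [-13.0, -4.0, 19.8]
grip_width: 0.651
```

Emit:
step_arm:
  increments:
    - [0.04, 0.001, 0.0, 0, 0]
    - [0.04, 0, 0, 0, 0]

```text
clock: 12.27
position: [0.4984, 0.2094, 0.0767]
ee_rot: [-0.704, -0.052, 0.706, -0.053]
ft_force: [-17.6, -4.1, 22.2]
grip_width: 0.653
```

```bash
python3 fin.py
```

```text
t 12.27 pos [0.4984 0.2094 0.0767] jaw -81.46 xax [-0.002 -0.001 -1.   ] F [-17.6  -4.1  22.2] T [-1.03  2.97 -0.32] w 0.653
top p 0.6 914 846 [0.533  0.1877 0.1201] n [-0.437 -0.06   0.898] tilt 25.9
 red 0 None
 yel 32 [255.2 228.3] [0.5524 0.1839 0.1357]
side p 0.69 876 700 [0.5176 0.2013 0.1134] n [-0.445 -0.064  0.893] tilt 26.5
 red 4 [0.4579 0.2013 0.0861]
 yel 21 [271.5 150.1] [0.5446 0.2441 0.1349]
 yel 20 [278.1 160.9] [0.5536 0.1791 0.1353]
```

Emit:
step_arm:
  increments:
    - [0.04, -0.002, 0.0, 0, 0]
    - [0.04, -0.001, 0, 0, 0]
    - [0.04, 0, 0, 0, 0]

```text
clock: 12.72
position: [0.4984, 0.2095, 0.0768]
ee_rot: [0.707, 0.053, -0.704, 0.052]
ft_force: [-0.2, -0.8, 10.3]
grip_width: 0.648
```

Emit:
step_arm:
  increments:
    - [0.04, -0.001, -0.001, 0, 0]
    - [0.04, 0, 0, 0, 0]

```text
clock: 12.88
position: [0.4982, 0.2092, 0.0769]
ee_rot: [0.707, 0.053, -0.703, 0.052]
ft_force: [3.0, 1.6, 7.0]
grip_width: 0.653
```

```bash
python3 fin.py
```

```text
t 12.88 pos [0.4982 0.2092 0.0769] jaw -81.49 xax [ 0.005  0.003 -1.   ] F [3.  1.6 7. ] T [ 0.4  -0.92  0.01] w 0.653
top p 0.82 881 816 [0.533  0.1868 0.1205] n [-0.44  -0.066  0.896] tilt 26.2
 red 0 None
 yel 29 [255.6 228.4] [0.5522 0.183  0.1367]
side p 0.82 817 687 [0.5179 0.1993 0.1136] n [-0.453 -0.067  0.889] tilt 27.0
 red 3 [0.4577 0.2057 0.0851]
 yel 19 [271.2 149.9] [0.5436 0.2427 0.1362]
 yel 20 [277.6 161. ] [0.5524 0.1792 0.135 ]
```

Emit:
step_arm:
  increments:
    - [0.0565, 0, 0, 0, 0]
    - [0.058, 0, 0, 0, 0]
    - [0.06, 0, 0, 0, 0]
    - [0.065, 0, 0, 0, 0]
    - [0.075, 0, 0, 0, 0]
    - [0.08, 0, 0, 0, 0]
    - [0.08, 0, 0, 0, 0]
    - [0.08, 0, 0, 0, 0]

```text
clock: 13.75
position: [0.4957, 0.2078, 0.0753]
ee_rot: [-0.705, -0.052, 0.705, -0.052]
ft_force: [0.0, 0.6, 0.2]
grip_width: 0.938
```

```bash
python3 fin.py
```

```text
t 13.75 pos [0.4957 0.2078 0.0753] jaw -81.5 xax [-0. -0. -1.] F [0.  0.6 0.2] T [ 0.01 -0.06 -0.02] w 0.938
top p 0.63 923 838 [0.5331 0.1877 0.1209] n [-0.428 -0.056  0.902] tilt 25.4
 red 0 None
 yel 34 [255.8 228.9] [0.5512 0.1823 0.136 ]
side p 0.69 777 641 [0.5173 0.1998 0.1142] n [-0.435 -0.063  0.898] tilt 25.9
 red 3 [0.4555 0.2051 0.0847]
 yel 19 [271.3 150.2] [0.5437 0.2428 0.1355]
 yel 21 [277.6 161.2] [0.5521 0.1777 0.1352]
```

Emit:
step_arm:
  increments:
    - [0.08, 0.002, 0.001, 0.008, 0]
    - [0.08, 0, 0, 0.015, 0]
    - [0.08, 0, 0, 0.02, 0]
    - [0.08, 0, 0, 0.025, 0]
    - [0.08, 0, 0, 0.03, 0]
    - [0.08, 0, 0, 0.03, 0]
    - [0.08, -0.01, -0.03, 0.02, 0]
    - [0.08, -0.01, -0.035, 0, 0]
    - [0.08, -0.01, -0.035, 0, 0]
    - [0.08, -0.01, -0.035, 0, 0]
    - [0.08, 0, -0.03, 0, 0]
    - [0.08, 0, 0, 0, 0]

```text
clock: 14.95
position: [0.4576, 0.0374, 0.2241]
ee_rot: [0.706, 0.049, -0.705, 0.05]
ft_force: [0.4, -0.6, 0.1]
grip_width: 0.94
```

```bash
cat > fit.py <<'E'
from pose import *
J0=np.array([.531,.2143,0]); yw=np.radians(8.5)
Rj=R.from_euler("z",8.5,degrees=True).as_matrix()
def rep(save=None):
    st(); ims=[]
    for n in("top","side"):
        a,W=look(n); ims.append(a["color"])
        c=a["color"].astype(int)
        Jp=(W-J0)@Rj; s,cc=np.sin(np.radians(28)),np.cos(np.radians(28))
        # coordinates in home-plate frame about home grip
        D=Jp-np.array([-.03,0,.132]); px=D[...,0]*cc+D[...,2]*s; pz=-D[...,0]*s+D[...,2]*cc; py=D[...,1]
        m=(abs(px)<.1)&(abs(py)<.1)&(abs(pz+.024)<.008)&(c.max(2)-c.min(2)<35)&(c.min(2)>35)
        A=np.c_[px[m],py[m],np.ones(m.sum())]; co=np.linalg.lstsq(A,pz[m]+.024,rcond=None)[0]
        k=abs(A@co-pz[m]-.024)<.003; co=np.linalg.lstsq(A[k],pz[m][k]+.024,rcond=None)[0]
        x,y=px[m],py[m]; bar=x>.028; stem=x<.01
        S=lambda v,i:(np.sort(v)[i]*1000).round(1)
        print(n,"plane dz mm",(co[2]*1e3).round(1),"pitch deg",np.degrees(co[0]).round(2),"roll",np.degrees(co[1]).round(2),"front",S(x,3),"rear",S(x,-4),"bar",S(y[bar],3),S(y[bar],-4),"stem",S(y[stem],3),S(y[stem],-4))
        print("   heights at feet (mm): cone",((co@[-.055,0,1])*1e3).round(1),"groove",((co@[.045,.055,1])*1e3).round(1),"flat",((co@[.045,-.055,1])*1e3).round(1))
    if save:
        x=np.hstack([cv2.resize(ims[0][180:300,180:300],(400,400)),cv2.resize(ims[1][120:220,220:320],(400,400))])
        cv2.imwrite(f"pics/{save}.png",np.clip(x[...,::-1]*2.0,0,255).astype(np.uint8))
E
python3 -c "
from fit import *
rep('j')"
```

```text
t 14.95 pos [0.4576 0.0374 0.2241] jaw -81.96 xax [ 0.001 -0.002 -1.   ] F [ 0.4 -0.6  0.1] T [-0.01 -0.    0.  ] w 0.94
top p 0.75 1542 1381 [0.5284 0.213  0.1205] n [-0.426 -0.062  0.902] tilt 25.3
 red 13 [0.4537 0.2019 0.0846]
 yel 39 [255.8 229. ] [0.5509 0.1825 0.1358]
 yel 40 [229.4 232.7] [0.5422 0.246  0.1349]
top plane dz mm 1.8 pitch deg -2.46 roll -0.11 front -76.3 rear 63.4 bar -78.2 72.2 stem -37.7 34.2
   heights at feet (mm): cone 4.1 groove -0.3 flat -0.0
side p 0.65 933 741 [0.5171 0.2029 0.1141] n [-0.433 -0.066  0.899] tilt 25.7
 red 3 [0.4554 0.2036 0.0854]
 yel 19 [271.3 150.2] [0.5436 0.2419 0.136 ]
 yel 22 [277.5 161. ] [0.552  0.179  0.1353]
side plane dz mm 1.3 pitch deg -1.74 roll 0.24 front -75.2 rear 61.8 bar -79.1 72.5 stem -39.4 31.8
   heights at feet (mm): cone 2.9 groove 0.1 flat -0.3
```

View pics/j.png

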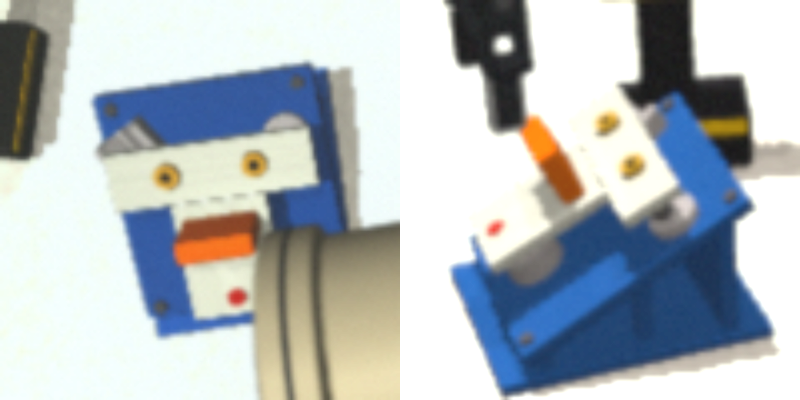

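Emit:
step_arm:
  increments:
    - [0.08, 0.008, 0.03, 0, 0.008]
    - [0.08, 0.008, 0.035, 0, 0]
    - [0.08, 0.008, 0.035, 0, 0]
    - [0.08, 0.008, 0.035, 0, 0]
    - [0.08, 0.007, 0.025, 0, 0]
    - [0.08, 0, 0.0116, 0, 0]
    - [0.08, 0, 0, -0.02, 0]
    - [0.08, 0, 0, -0.025, 0]
    - [0.08, 0, 0, -0.025, 0]
    - [0.08, 0, 0, 0, 0]

```text
clock: 15.98
position: [0.4939, 0.2159, 0.1491]
ee_rot: [-0.703, -0.056, 0.707, -0.056]
ft_force: [-1.0, -1.4, -0.6]
grip_width: 0.937
```

Emit:
step_arm:
  increments:
    - [0.08, 0, 0, 0, 0]
    - [0.08, 0, 0, 0, 0]

```text
clock: 16.15
position: [0.4971, 0.2166, 0.1548]
ee_rot: [0.705, 0.056, -0.704, 0.055]
ft_force: [-0.2, -0.7, -0.3]
grip_width: 0.938
```

```bash
python3 st.py
```

```text
t 16.15 pos [0.4971 0.2166 0.1548] jaw -80.97 xax [ 0.001  0.001 -1.   ] F [-0.2 -0.7 -0.3] T [ 0.01 -0.01  0.05] w 0.938
```

Emit:
step_arm:
  increments:
    - [0.08, 0, -0.0066, -0.008, -0.009]
    - [0.08, 0, 0, -0.015, 0]
    - [0.08, 0, 0, -0.015, 0]
    - [0.08, 0, 0, -0.015, 0]
    - [0.08, 0, 0, -0.012, 0]
    - [0.08, 0, 0, -0.008, 0]
    - [0.08, 0, 0, -0.005, 0]
    - [0.08, 0, 0, 0, 0]
    - [0.08, 0, 0, 0, 0]
    - [0.08, 0, 0, 0, 0]

```text
clock: 16.98
position: [0.4972, 0.2091, 0.0761]
ee_rot: [0.706, 0.052, -0.705, 0.052]
ft_force: [-0.7, 1.1, 0.7]
grip_width: 0.936
```

```bash
python3 st.py
```

```text
t 16.98 pos [0.4972 0.2091 0.0761] jaw -81.56 xax [ 0.001  0.    -1.   ] F [-0.7  1.1  0.7] T [-0.02 -0.02  0.  ] w 0.936
```

Close to the fin and shift +y so the squeeze centres it, then press down a little.

Emit:
step_arm:
  increments:
    - [0.07, 0, 0.001, 0, 0]
    - [0.06, 0, 0, 0, 0]
    - [0.055, 0, 0, 0, 0]
    - [0.045, 0, 0, 0, 0]
    - [0.045, 0, 0, 0, 0]
    - [0.045, 0, 0, 0, 0]
  force: 20

```text
clock: 17.48
position: [0.4973, 0.2096, 0.0758]
ee_rot: [0.706, 0.052, -0.705, 0.052]
ft_force: [2.0, -2.3, 5.6]
grip_width: 0.654
```

```bash
python3 -c "
from fit import *
rep()"
```

```text
t 17.48 pos [0.4973 0.2096 0.0758] jaw -81.58 xax [ 0.001 -0.    -1.   ] F [ 2.  -2.3  5.6] T [-0.51 -0.32  0.07] w 0.654
top p 0.81 906 835 [0.533  0.1885 0.1207] n [-0.431 -0.059  0.9  ] tilt 25.6
 red 0 None
 yel 32 [255.5 228.8] [0.5515 0.1831 0.1361]
top plane dz mm 1.4 pitch deg -2.16 roll -0.15 front -76.2 rear 63.5 bar -77.1 35.3 stem -35.8 -2.0
   heights at feet (mm): cone 3.5 groove -0.4 flat -0.1
side none
side plane dz mm 0.8 pitch deg -1.28 roll -0.18 front -75.0 rear 61.9 bar -78.9 73.4 stem -38.7 35.9
   heights at feet (mm): cone 2.0 groove -0.4 flat -0.1
```

Emit:
step_arm:
  increments:
    - [0.045, 0.0008, 0.001, 0, 0]
    - [0.045, 0, 0, 0, 0]

```text
clock: 17.85
position: [0.4974, 0.2098, 0.0757]
ee_rot: [-0.705, -0.051, 0.705, -0.052]
ft_force: [-4.8, -6.1, 9.6]
grip_width: 0.653
```

Emit:
step_arm:
  increments:
    - [0.045, 0.0008, 0.001, -0.0005, 0]
    - [0.045, 0, 0, 0, 0]

```text
clock: 18.02
position: [0.4976, 0.2099, 0.0754]
ee_rot: [-0.704, -0.05, 0.706, -0.053]
ft_force: [-10.6, -10.2, 17.1]
grip_width: 0.651
```

```bash
python3 -c "
from fit import *
rep()"
```

```text
t 18.02 pos [0.4976 0.2099 0.0754] jaw -81.66 xax [-0.002 -0.003 -1.   ] F [-10.6 -10.2  17.1] T [-2.17  1.6  -0.4 ] w 0.651
top p 0.9 906 835 [0.5324 0.1885 0.1201] n [-0.436 -0.061  0.898] tilt 25.9
 red 0 None
 yel 31 [255.3 228.7] [0.5515 0.1837 0.1357]
top plane dz mm 0.9 pitch deg -1.87 roll -0.43 front -76.8 rear 63.7 bar -76.6 35.5 stem -35.6 -0.5
   heights at feet (mm): cone 2.7 groove -0.9 flat -0.1
side p 0.7 824 692 [0.5178 0.2028 0.1137] n [-0.446 -0.059  0.893] tilt 26.5
 red 4 [0.4565 0.203  0.0854]
 yel 20 [271.5 150. ] [0.5445 0.2438 0.1354]
 yel 22 [277.7 161. ] [0.5526 0.1795 0.1349]
side plane dz mm 0.5 pitch deg -1.18 roll -0.16 front -74.9 rear 62.6 bar -77.9 70.1 stem -37.7 34.9
   heights at feet (mm): cone 1.7 groove -0.5 flat -0.2
```

Emit:
step_arm:
  increments:
    - [0.045, -0.0012, -0.0017, 0.0003, 0]
    - [0.045, 0, 0, 0, 0]
    - [0.045, 0, 0, 0, 0]

```text
clock: 18.47
position: [0.4975, 0.2098, 0.0757]
ee_rot: [0.706, 0.052, -0.705, 0.052]
ft_force: [0.6, -4.1, 7.4]
grip_width: 0.653
```

Emit:
step_arm:
  increments:
    - [0.045, 0.0002, -0.0006, 0.0005, 0]
    - [0.045, 0, 0, 0, 0]
    - [0.056, 0, 0, 0, 0]
    - [0.057, 0, 0, 0, 0]
    - [0.06, 0, 0, 0, 0]
    - [0.07, 0, 0, 0, 0]
    - [0.08, 0, 0, 0, 0]
    - [0.08, 0, 0, 0, 0]

```text
clock: 19.13
position: [0.4971, 0.2095, 0.0755]
ee_rot: [-0.705, -0.052, 0.705, -0.052]
ft_force: [-0.2, 0.4, -0.0]
grip_width: 0.933
```

```bash
python3 -c "
from fit import *
rep()"
```

```text
t 19.13 pos [0.4971 0.2095 0.0755] jaw -81.55 xax [-0. -0. -1.] F [-0.2  0.4 -0. ] T [-0.02 -0.04  0.01] w 0.933
top p 0.73 907 843 [0.5323 0.1882 0.1206] n [-0.434 -0.064  0.898] tilt 25.8
 red 0 None
 yel 32 [255.5 228.8] [0.5515 0.1831 0.1358]
top plane dz mm 1.5 pitch deg -1.99 roll -0.14 front -77.0 rear 63.5 bar -76.9 34.6 stem -35.9 -1.9
   heights at feet (mm): cone 3.4 groove -0.2 flat 0.1
side p 0.82 836 690 [0.5168 0.2012 0.1135] n [-0.443 -0.063  0.894] tilt 26.3
 red 3 [0.4554 0.2062 0.0847]
 yel 20 [271.5 150. ] [0.5444 0.2428 0.1359]
 yel 21 [277.5 161.1] [0.552  0.1787 0.1351]
side plane dz mm 1.2 pitch deg -1.35 roll 0.03 front -75.4 rear 62.5 bar -79.5 71.2 stem -37.8 34.4
   heights at feet (mm): cone 2.5 groove 0.1 flat 0.1
```

Emit:
step_arm:
  increments:
    - [0.08, 0, 0, 0.01, 0]
    - [0.08, 0, 0, 0.02, 0]
    - [0.08, 0, 0, 0.03, 0]
    - [0.04, -0.01, -0.001, 0.01, 0]
    - [0.0, -0.015, -0.002, 0, 0]
    - [0.0, -0.012, -0.0025, 0, 0]
    - [0.0, 0, 0, 0, 0]
    - [0.0, 0, 0, 0, 0]
    - [0.0, 0, 0, -0.01, 0]
    - [0.0, 0, 0, -0.02, 0]
    - [0.0, 0, 0, -0.015, 0]
    - [0, 0, 0, 0, 0]

```text
clock: 20.33
position: [0.4589, 0.2031, 0.0972]
ee_rot: [-0.703, -0.052, 0.707, -0.052]
ft_force: [-0.3, -0.7, 0.4]
grip_width: 0.001
```

```bash
python3 - <<'E'
from st import *
st(); a=camera("side"); b=camera("top")
x=np.hstack([cv2.resize(b["color"][180:300,180:300],(400,400)),cv2.resize(a["color"][100:220,200:320],(400,400))])
cv2.imwrite("pics/k.png",np.clip(x[...,::-1]*2.0,0,255).astype(np.uint8))
E
```

```text
t 20.33 pos [0.4589 0.2031 0.0972] jaw -81.57 xax [-0.005 -0.001 -1.   ] F [-0.3 -0.7  0.4] T [-0.01 -0.   -0.  ] w 0.001
```

View pics/k.png

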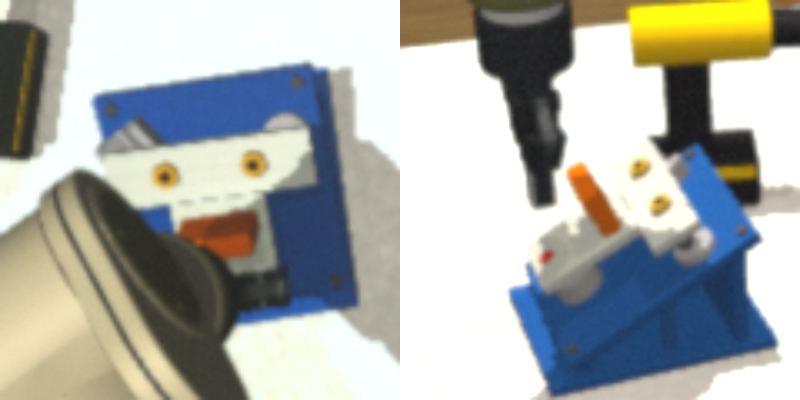

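Emit:
step_arm:
  increments:
    - [0, 0, 0, -0.012, 0]
    - [0, 0, 0, -0.012, 0]
    - [0, 0, 0, -0.008, 0]
    - [0, 0, 0, -0.003, 0]
    - [0, 0, 0, -0.003, 0]
    - [0, 0, 0, 0, 0]

```text
clock: 20.93
position: [0.46, 0.2039, 0.0621]
ee_rot: [-0.705, -0.052, 0.705, -0.052]
ft_force: [0.1, 0.1, 0.1]
grip_width: 0.003
```

Emit:
step_arm:
  increments:
    - [0, 0, 0, -0.003, 0]
    - [0, 0, 0, -0.002, 0]
    - [0, 0, 0, 0, 0]

```text
clock: 21.18
position: [0.4603, 0.204, 0.0575]
ee_rot: [0.705, 0.052, -0.705, 0.052]
ft_force: [-0.5, -0.8, 0.4]
grip_width: -0.0
```

Emit:
step_arm:
  increments:
    - [0, 0, 0, -0.003, 0]
    - [0, 0, 0, -0.002, 0]
    - [0, 0, 0, 0, 0]

```text
clock: 21.43
position: [0.4601, 0.2039, 0.0523]
ee_rot: [-0.705, -0.052, 0.705, -0.052]
ft_force: [-0.6, -0.7, -0.4]
grip_width: 0.003
```

Emit:
step_arm:
  increments:
    - [0, 0, 0, -0.003, 0]
    - [0, 0, 0, 0, 0]

```text
clock: 21.6
position: [0.4614, 0.2043, 0.0504]
ee_rot: [0.706, 0.052, -0.704, 0.052]
ft_force: [1.1, -0.2, 4.3]
grip_width: 0.004
```

Emit:
step_arm:
  increments:
    - [0, 0, 0, -0.002, 0]
    - [0, 0, 0, 0, 0]

```text
clock: 21.77
position: [0.4624, 0.2045, 0.0495]
ee_rot: [0.707, 0.052, -0.704, 0.052]
ft_force: [0.7, -1.9, 13.6]
grip_width: 0.004
```

Emit:
step_arm:
  increments:
    - [0, 0, 0, -0.002, 0]
    - [0, 0, 0, 0, 0]

```text
clock: 21.93
position: [0.4634, 0.2045, 0.0487]
ee_rot: [0.707, 0.052, -0.703, 0.052]
ft_force: [-1.7, -5.0, 25.9]
grip_width: 0.0
```

```bash
python3 -c "
from fit import *
rep()"
```

```text
t 21.93 pos [0.4634 0.2045 0.0487] jaw -81.6 xax [ 0.006  0.    -1.   ] F [-1.7 -5.  25.9] T [-1.01  0.15 -0.07] w 0.0
top p 0.62 1164 1068 [0.5443 0.2084 0.1274] n [-0.461 -0.065  0.885] tilt 27.5
 red 0 None
 yel 39 [255.  228.2] [0.5527 0.1842 0.1367]
 yel 39 [228.7 232. ] [0.5439 0.2475 0.1365]
top plane dz mm 0.2 pitch deg -0.22 roll -0.19 front -42.7 rear 65.5 bar -76.6 73.3 stem -36.3 33.0
   heights at feet (mm): cone 0.4 groove -0.2 flat 0.2
side p 0.9 722 607 [0.5247 0.2001 0.1159] n [-0.473 -0.07   0.878] tilt 28.3
 red 1 [0.4576 0.2074 0.0775]
 yel 17 [271.6 149.4] [0.5451 0.2466 0.1358]
 yel 21 [278.1 160.1] [0.5541 0.1808 0.1366]
side plane dz mm -0.5 pitch deg 0.53 roll -0.03 front -72.8 rear 64.1 bar -76.9 73.7 stem -37.8 32.6
   heights at feet (mm): cone -1.0 groove -0.1 flat -0.1
```

Emit:
step_arm:
  increments:
    - [0, 0.001, 0.0003, 0.001, 0]
    - [0, 0.001, 0.0002, 0.001, 0]
    - [0, 0.001, 0, 0.001, 0]
    - [0, 0.0005, 0, 0.001, 0]
    - [0, 0, 0, 0.002, 0]
    - [0, 0, 0, 0.004, 0]
    - [0, 0, 0, 0.01, 0]
    - [0, 0, 0, 0.02, 0]
    - [0, 0, 0, 0.02, 0]
    - [0, 0, 0, 0, 0]

```text
clock: 22.97
position: [0.4658, 0.2058, 0.1099]
ee_rot: [0.707, 0.053, -0.703, 0.052]
ft_force: [0.9, 0.2, 0.3]
grip_width: 0.001
```

```bash
python3 -c "
from fit import *
rep()"
```

```text
t 22.97 pos [0.4658 0.2058 0.1099] jaw -81.54 xax [ 0.005  0.002 -1.   ] F [0.9 0.2 0.3] T [ 0.07 -0.08 -0.  ] w 0.001
top p 0.84 1322 1145 [0.5435 0.2122 0.1273] n [-0.46  -0.066  0.885] tilt 27.5
 red 0 None
 yel 40 [254.8 228. ] [0.5532 0.1848 0.137 ]
 yel 41 [228.7 232. ] [0.5439 0.2476 0.136 ]
top plane dz mm 0.2 pitch deg -0.27 roll -0.16 front -73.8 rear 65.6 bar -76.4 74.0 stem -36.0 32.9
   heights at feet (mm): cone 0.5 groove -0.1 flat 0.2
side p 0.86 919 729 [0.5194 0.2046 0.1136] n [-0.471 -0.068  0.879] tilt 28.2
 red 4 [0.4592 0.2034 0.0829]
 yel 18 [271.7 149.3] [0.5453 0.2443 0.1373]
 yel 20 [278.2 160. ] [0.5545 0.1821 0.1362]
side plane dz mm -0.5 pitch deg 0.49 roll 0.14 front -72.9 rear 64.3 bar -76.3 72.8 stem -38.2 35.8
   heights at feet (mm): cone -0.9 groove 0.0 flat -0.2
```

Emit:
step_arm:
  increments:
    - [0, 0, 0, 0.03, 0]
    - [0, 0, 0, 0.035, 0]
    - [0, 0, -0.02, 0.035, 0]
    - [0, 0, -0.035, 0, 0]
    - [0, 0, -0.035, 0, 0]
    - [0, 0, -0.035, 0, 0]
    - [0, 0, -0.03, 0, 0]
    - [0, 0, 0, 0, 0]
    - [0, 0, 0, 0, 0]

```text
clock: 23.92
position: [0.4635, 0.0478, 0.2049]
ee_rot: [-0.705, -0.051, 0.706, -0.051]
ft_force: [-0.6, 0.0, 1.1]
grip_width: 0.001
```

```bash
python3 -c "
from fit import *
rep()
a=camera('top');W=cloud(a)
for q in('drill_mid','can_mid','bin_mid'):
    r=regions_of(a,q)[:1]
    for k in r: P=W[k['region']];print(q,np.nanmedian(P,0).round(3))
ticket.hand_in()"
```

```text
t 23.92 pos [0.4635 0.0478 0.2049] jaw -81.77 xax [-0.001 -0.    -1.   ] F [-0.6  0.   1.1] T [ 0.06 -0.03 -0.01] w 0.001
top p 0.79 1472 1291 [0.5352 0.2171 0.1233] n [-0.461 -0.066  0.885] tilt 27.5
 red 0 None
 yel 38 [254.8 228. ] [0.5533 0.1848 0.1369]
 yel 39 [228.7 232. ] [0.544  0.2475 0.1364]
top plane dz mm 0.2 pitch deg -0.33 roll -0.27 front -73.7 rear 65.7 bar -76.3 74.3 stem -35.3 35.1
   heights at feet (mm): cone 0.5 groove -0.3 flat 0.2
side p 0.58 897 741 [0.5195 0.2051 0.1138] n [-0.473 -0.063  0.879] tilt 28.3
 red 4 [0.459  0.1999 0.0839]
 yel 18 [271.7 149.3] [0.5453 0.2441 0.1374]
 yel 20 [278.2 160. ] [0.5545 0.1817 0.1364]
side plane dz mm -0.4 pitch deg 0.53 roll -0.07 front -72.8 rear 64.2 bar -76.9 73.7 stem -38.0 34.6
   heights at feet (mm): cone -0.9 groove -0.0 flat 0.1
drill_mid [0.627 0.409 0.178]
can_mid [ 0.652 -0.432  0.133]
bin_mid [0.786 0.03  0.004]
the job is handed in; nothing more can be done
```

The drill-guide plate is back on the jig with all three feet home by my last measurements, and I handed the job in at about 24 s of the 40 s. The hand-in reports no verdict.

**What I did:** I gripped the fin across its length and carried the plate level over the jig. Lowering it rear feet first let it pivot in the pads to the slope. At the first release the front foot sat about 3–4 mm high on the cone wall. I regripped and shifted the plate, but that did not cure it. I then pressed the front end down with the closed fingers, up to about 26 N, and the front foot went in. I eased off and moved the arm clear.

**Last checks:**
- **Plate:** the two cameras put its tilt within about 0.5° of the 28° slope. The foot heights are within 1 mm of home: cone +0.5 / −0.9 mm, the other two within 0.3 mm. Its in-plane position reads within about 1–2 mm, close to the limit of the calibration.
- **Robot:** it touches nothing.
- **Bystanders:** the drill, can and bin read within 2 mm of their first positions.

**What disagreed:** in the images the fingertips stood roughly 35–40 mm higher than the reported TCP height, so I closed in by camera and contact force instead. My first grasp attempt closed above the fin without touching it.

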